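Hold the dusting stencil over the bare cake

TASK

The one cake on the wire rack whose top is still flat and bare is to be dusted with sugar through a stencil. Pick up the long oblong stencil from the cutting board, the one that covers a whole cake, and hold it over that cake for a colleague to dust: level, squared up with the cake (grip at either end), its openwork centred on the cake, and its underside about 20 mm above the cake's top. Touch no cake, disturb nothing else on the table, and finish while holding the stencil still in the air there; do not put it down.

Things in the scene. Friction and masses are not known exactly. Their poses are not given: they have to be found in the camera images.
- stencil_long: Long steel stencil, loose, 160 g, flat on the board. Plate 2.5 mm thick, 72 wide: openwork x -83 to +83 mm, solid tab to -128 carrying an upright rigid black grip: 14 mm thick (x), 56 long (y), centred at x = -108, z = 2.5 to 42.5. Origin: underside, centre of the openwork; x away from the grip, z up. Grip end lies towards the robot. Centre of mass about 70 mm from the grip: an overhanging load.
- long_grip (a point): Point in the middle of the long stencil's grip, x = -108 mm, y = 0, z = 27.5 mm in the stencil's frame (25 mm above the plate's top face, 15 mm below the grip's top). Axes as the stencil's.
- cake_plain: The bare cake: 150 mm long (its x), 58 wide (y), 45 high, top flat and white with nothing on it. Loose, 300 g, soft: not to be touched. Origin: centre of its underside, on the wire rack 25 mm above the table; z up, its top at z = 45 mm. The three cakes lie parallel on the rack, centres 92 mm apart across, in any order.
- cake_piped_a: A finished cake of the same size as the bare one but with two rows of piped meringue drops on top, reaching 67 mm above its underside. Origin: centre of its underside, x along it. Not to be touched.
- cake_piped_b: The other finished cake, like cake_piped_a.
- rack: Wire cooling rack, fixed, 200 mm (x) by 310 mm (y), its top 25 mm above the table. Origin: centre, at table height.
- board: White plastic cutting board, fixed, 310 mm (x) by 380 mm (y), 12 mm thick. Origin: centre of its underside. The three stencils lie side by side on it.
- stencil_short: Short oblong stencil, openwork 96 mm long and 72 mm wide, origin at the underside under the centre of the openwork, grip centred at x = -73 mm. A bystander. Same black upright grip on its tab as the long stencil.
- stencil_round: Round stencil, openwork disc of 100 mm diameter, origin at the underside of the disc's centre, grip centred at x = -75 mm. A bystander. Same black upright grip on its tab as the long stencil.
- sugar_shaker: Steel sugar shaker, 73 mm across and 116 mm high, with a wire handle at +y out to 64 mm. Origin: centre of its underside. A bystander.
- palette_knife: Cranked palette knife lying flat, 300 mm long along its x (wooden handle to -x, 16 mm high). Origin: at table height, at about mid-length. A bystander.
- lemon_tart: Round fluted tart with meringue drops, 113 mm across, 47 mm high. Origin: centre of its underside. A bystander.
- nozzle_a: Steel piping nozzle standing on its wide end, 32 mm across, 52 mm high. Origin: centre of its underside. A bystander.
- nozzle_b: Steel piping nozzle, 28 mm across, 52 mm high, as nozzle_a. A bystander.
Mind the look-alikes: they are no part of the job. What is shaped like the stencil_long but purple is not meant.

How it is judged:
On the way:
1. the long stencil is lifted clear of the board in the fingers (z of stencil_long in the frame of board above 0.05 m and contact force between the fingers and stencil_long above 1 N), for 0.2 s.
At the end, for the whole second after the job is handed in: Long stencil held still by the fingers alone, touching no cake: level within 4 deg, square with the bare cake within 5.7 deg (either way round), openwork centred on it within 12 mm along and 10 mm across, underside 8 to 32 mm (meant: 20) above its top (x of stencil_long in the frame of cake_plain between -0.012 and 0.012 m and y of stencil_long in the frame of cake_plain between -0.01 and 0.01 m and z of stencil_long in the frame of cake_plain between 0.053 and 0.077 m and angle between the x axis of stencil_long and the x axis of cake_plain, either way round below 0.1 rad and angle between stencil_long's own z axis and vertical below 0.07 rad and contact force between the fingers and stencil_long above 1 N and linear speed of stencil_long below 0.02 m/s and angular speed of stencil_long below 0.15 rad/s and contact force between stencil_long and cake_plain below 0.3 N and contact force between stencil_long and cake_piped_a below 0.3 N and contact force between stencil_long and cake_piped_b below 0.3 N and contact force between stencil_long and rack below 0.3 N and contact force between stencil_long and board below 0.3 N); the arm keeps its last pose, push and grip.
It fails at once if a cake is touched by the stencil or the robot (contact force between any of stencil_long, the fingers, the arm and cake_plain above 0.5 N or contact force between any of stencil_long, the fingers, the arm and cake_piped_a above 0.5 N or contact force between any of stencil_long, the fingers, the arm and cake_piped_b above 0.5 N).
It fails at once if a cake is moved by more than 10 mm (distance of any of cake_plain, cake_piped_a, cake_piped_b from where it was at the start of the episode above 0.01 m).
It fails at once if another loose thing is disturbed: moved by more than 20 mm (distance of any of stencil_short, stencil_round, sugar_shaker, palette_knife, lemon_tart, nozzle_a, nozzle_b from where it was at the start of the episode above 0.02 m).
It also fails if it takes over 42 s, if anything falls off the work surface, if the arm or the gripper's body presses on something with over 40 N, if the wrist force passes 120 N, or if a joint passes its speed limit or range.

ROBOT

A 6-joint arm with a two-finger parallel gripper is mounted at the origin on the work surface. World frame = base frame: x ahead of the robot, y to its left, z up, the work surface at z = 0. Lengths are in m, angles in rad, forces in N, time in s.
With the tool pointing down it reaches from about 0.4 to 0.825 m from the base axis. Payload 7 kg.
Tool frame: the origin (TCP) lies midway between the tips of the shut fingers; the grasp point (between the pads) lies 19 mm behind it; z points along the fingers, y is the line along which they close (so a half turn about z gives the same grasp; the last joint's range is limited). The gripper opens to 85 mm and grips with 20 to 120 N. Pads are 22 mm wide; open, the fingers measure 114 mm over their backs; the gripper's body (76 mm by 85 mm) begins 54 mm behind the grasp point. The pads swing forward as they close: fully open they stand 13 mm farther back than shut.
Start: joints at [-1.004, 0.359, 0.012, 0, -1.224, -0.288], TCP at [0.186, -0.649, 0.231] pointing down, gripper open.
Joint ranges: [-3.07, 3.07], [-1.43, 2.12], [-1.02, 1.25], [-3.03, 1.67], [-3.05, -0], [-3.03, 3.03]. Speed limits (rad/s): [2.39, 2.39, 3.01, 3.14, 3.14, 3.14].

INTERFACE

Orientations are given as a unit quaternion [x, y, z, w].
In Python, from bench import robot gives the robot as it stands.
- The arm moves only by the shell command python3 -m handwheel 'ROWS' [OPENING] [FORCE]. ROWS is JSON, a list of rows, each an object of numbers: "x", "y", "z": the shift along the tool's x, y, z scaled (see below); "rx", "ry", "rz": the turn, a rotation vector about the tool's x, y, z scaled (see below). A call has 1 to 20 rows; each row shifts and turns the commanded pose from where the row before left it, along the tool's axes as they then stand; what a row does not reach is not made up. The controller multiplies each number of a shift by 0.04 m and each number of a turn by 5 degrees. A row lasts 1/10 s, in which the tool goes at most 50 mm and 8.59 degrees, less where a joint would pass 70% of its speed; a pose out of reach is approached as far as the arm can. A call with a number of a shift or a turn outside -1 to 1 is refused whole. A call with a gripper value outside its range is refused whole. OPENING is the opening, from -1 (shut) to 1 (fully open), set as the call begins (- or left out, the last holds). The fingers move at their own pace and stop on an object; FORCE is the grip in N (left out, the last holds). Time passes only in rows, so rows that do not move let the fingers close. It gives the time, the measured TCP pose, the force, the opening and the grip force at its end, in the units of the state.
- robot.read_state(): the state, without advancing time (a new reading comes with each control period).
- robot.snapshot(name): name is "scene" or "top" or "wrist"; returns the picture (384x512x3 uint8, red, green, blue); there is no depth.
- robot.get_calibration(name): a dict with "K" (3x3 intrinsics, pixels), "distortion" ([k1, k2, p1, p2, k3] as OpenCV has them; the pictures are not rectified), "R" (3x3) and "t" (3): a world point X has camera coordinates R X + t. Camera axes: x right, y down, z forward; pixel columns grow to the right and rows downward; lengths in m; the calibration is good to about 2 mm. A picture is of the moment at which its call begins: read the wrist's pose just before it. get_calibration takes no time and is no camera call; for the wrist camera it gives the pose at the moment of the call.
- robot.sign_off(): hands the job in; it is judged then, once.
The state is a dict: "clock": time; "joint_positions": joint angles; "dq": joint speeds; "joint_efforts": joint torques, N m; "tool_pos": TCP position; "tcp_rot": TCP orientation; "contact_force": force on the tool from outside, world axes, zero at the start; "torque": the same for the moment, N m; "opening": finger opening in m; "grip_force": force on a finger pad.
Only numpy, scipy, OpenCV 4.12 (cv2) and the standard library are available. Lean on these libraries where they do the work, as an engineer would, in place of code of your own. Each camera call takes 0.05 s, during which the arm holds its last target. There are 200 camera calls.

## Working session

There is one attempt and no reset: what is moved stays moved. The work goes in short steps, Python scripts to look and compute and a shell command to move; the robot and the scene stay as the last step left them, time stands still between calls to the robot, and variables do not carry over. Pictures are saved under pics/ and viewed, at most 13 in all, crops included, and the job is handed in when it is done.

```bash
mkdir -p pics; ls; python3 - <<'E'
from bench import robot
import cv2,numpy as np
for n in("scene","top"):
    im=robot.snapshot(n); cv2.imwrite(f"pics/{n}0.png",cv2.cvtColor(im,cv2.COLOR_RGB2BGR))
    c=robot.get_calibration(n); print(n,np.round(c["K"],1).tolist(),c["distortion"],np.round(c["R"],3).tolist(),np.round(c["t"],3))
s=robot.read_state(); print(s["clock"],s["tool_pos"],s["tcp_rot"],s["opening"])
E
```

```text
pics
scene [[481.9, 0.0, 258.5], [0.0, 481.9, 200.7], [0.0, 0.0, 1.0]] [-0.05451444  0.          0.          0.          0.        ] [[-0.341, 0.94, 0.016], [0.701, 0.266, -0.661], [-0.626, -0.215, -0.75]] [ 0.138 -0.372  1.884]
top [[400.7, 0.0, 256.1], [0.0, 400.7, 189.0], [0.0, 0.0, 1.0]] [-0.14320874  0.          0.          0.          0.        ] [[-0.019, -1.0, -0.0], [-0.989, 0.019, -0.147], [0.147, -0.002, -0.989]] [0.088 0.547 1.219]
0.1 [ 0.18561068 -0.64855969  0.23046265] [-1.38909173e-01  9.90304855e-01  7.06902157e-04 -1.92038349e-04] 0.08544407586705241
```

View pics/top0.png

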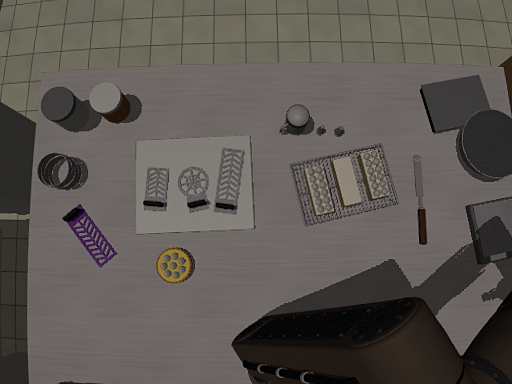

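View pics/scene0.png

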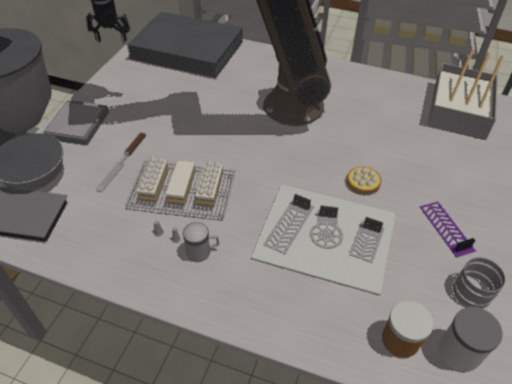

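The top view shows the long stencil on the board from (230,150) to its grip at (226,208). The bare cake is the middle one, at (347,181), and the nozzles and shaker sit at about (300-340,120-130).

```bash
cat > h.py <<'E'
from bench import robot
import cv2,numpy as np
from scipy.spatial.transform import Rotation as Ro
def ray(c,uv,z):
    p=cv2.undistortPoints(np.float64(uv).reshape(-1,1,2),np.array(c["K"]),np.array(c["distortion"])).reshape(-1,2)
    R=np.array(c["R"]);C=-R.T@np.array(c["t"])
    d=np.c_[p,np.ones(len(p))]@R
    return C+d*((z-C[2])/d[:,2])[:,None]
def blobs(mask,amin=20):
    n,l,s,ce=cv2.connectedComponentsWithStats(mask.astype(np.uint8))
    return [(l==i) for i in range(1,n) if s[i,4]>=amin]
def rect(c,m,z):
    ct=max(cv2.findContours(m.astype(np.uint8),0,2)[0],key=cv2.contourArea).reshape(-1,2)
    w=ray(c,ct,z)[:,:2]
    (x,y),(a,b),t=cv2.minAreaRect(np.float32(w*1000))
    if a<b:a,b,t=b,a,t+90
    return round(x),round(y),round(a),round(b),round((t+90)%180-90,1)
E
python3 - <<'E'
from h import *
im=cv2.imread("pics/top0.png");c=robot.get_calibration("top")
hsv=cv2.cvtColor(im,cv2.COLOR_BGR2HSV)
print(im[181,347],im[208,226],im[180,230],im[145,210],im[180,315],hsv[181,347])
sub=np.zeros(im.shape[:2],bool);sub[140:220,325:372]=1
for th in(150,165,180,195):
  for m in blobs((im.min(2)>th-30)&(im[...,2]>th)&sub,150): print("cake",th,m.sum(),rect(c,m,.07))
sub[:]=0;sub[137:232,137:252]=1
for m in blobs((im.max(2)<60)&sub,15): print("grip",np.argwhere(m).mean(0)[::-1],rect(c,m,.0545))
for th in(150,165):
  for m in blobs((im.max(2)<th)&sub,60): print("st",th,m.sum(),rect(c,m,.0145))
a=cv2.resize(im[135:235,135:405],None,fx=2.9,fy=2.9,interpolation=cv2.INTER_CUBIC);cv2.imwrite("pics/crop.png",a)
E
```

```text
[119 133 142] [11 10 12] [101 104 109] [118 125 127] [65 71 74] [ 18  41 142]
grip [197.03478261 203.36521739] (506, 259, 68, 19, -76.9)
grip [154.39090909 203.45454545] (508, 395, 74, 16, 83.5)
grip [225.56862745 205.85294118] (496, 173, 66, 15, 81.8)
st 150 10925 (577, 283, 379, 311, 89.0)
st 165 10925 (577, 283, 379, 311, 89.0)
```

View pics/crop.png

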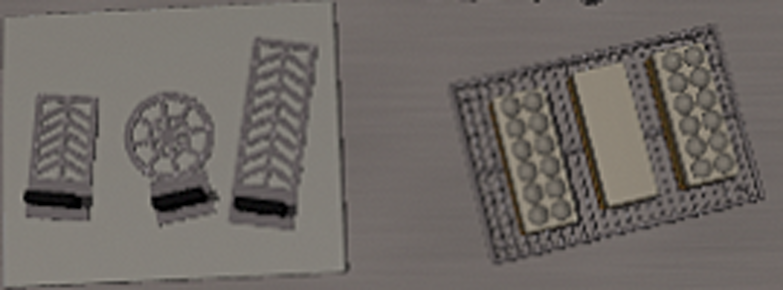

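```bash
python3 - <<'E'
from h import *
im=cv2.imread("pics/top0.png");c=robot.get_calibration("top")
sub=np.zeros(im.shape[:2],bool);sub[145:220,325:368]=1
for th in(105,115,125):
  for m in blobs((im[...,2]>th)&(im[...,0]>th-20)&sub,150): print("cake",th,m.sum(),rect(c,m,.07))
k=lambda p:np.array(p)/2.9+[135,135]-.3
q=ray(c,k([(572,72),(628,64),(656,198),(605,208)]),.07);print(q.round(3),q.mean(0))
s=ray(c,k([(255,40),(316,46),(293,228),(230,222)]),.0145);print(s.round(3),s.mean(0))
g=ray(c,k([(262,205)]),.0545);print(g)
s=robot.read_state();print(Ro.from_quat(s["tcp_rot"]).as_matrix().round(3),s["clock"])
cw=robot.get_calibration("wrist");R=Ro.from_quat(s["tcp_rot"]).as_matrix();Rw=np.array(cw["R"])
print("cam in tool",R.T@(-Rw.T@cw["t"]-s["tool_pos"]),(R.T@Rw.T).round(3),cw["K"])
E
```

```text
cake 105 263 (663, -208, 136, 32, 89.3)
cake 105 1230 (557, -204, 187, 108, 7.7)
cake 115 855 (570, -206, 154, 60, 12.1)
cake 125 817 (568, -205, 148, 56, 12.1)
[[ 0.633 -0.161  0.07 ]
 [ 0.641 -0.223  0.07 ]
 [ 0.495 -0.245  0.07 ]
 [ 0.485 -0.189  0.07 ]] [ 0.56349203 -0.20465922  0.07      ]
[[0.689 0.184 0.014]
 [0.68  0.115 0.014]
 [0.476 0.143 0.014]
 [0.484 0.213 0.014]] [0.58214025 0.16374155 0.0145    ]
[[0.49752484 0.17417191 0.0545    ]]
[[-0.961 -0.275 -0.001]
 [-0.275  0.961  0.001]
 [ 0.     0.001 -1.   ]] 0.1
cam in tool [ 0.07503369  0.00076373 -0.14255509] [[ 0.001 -0.955 -0.297]
 [ 1.     0.001 -0.   ]
 [ 0.    -0.297  0.955]] [[297.59980473   0.         255.7828456 ]
 [  0.         297.59980473 193.56795538]
 [  0.           0.           1.        ]]
```

```bash
python3 -m handwheel '[{"x":-0.83,"y":0.54},{"x":-0.83,"y":0.54},{"x":-0.83,"y":0.54},{"x":-0.83,"y":0.54},{"x":-0.83,"y":0.54},{"x":-0.83,"y":0.54},{"x":-0.83,"y":0.54},{"x":-0.83,"y":0.54},{"x":-0.83,"y":0.54},{"x":-0.83,"y":0.54}]' 1
python3 -m handwheel '[{"x":-0.345,"y":0.875},{"x":-0.345,"y":0.875},{"x":-0.345,"y":0.875},{"x":-0.345,"y":0.875},{"x":-0.345,"y":0.875},{"x":-0.345,"y":0.875},{"x":-0.345,"y":0.875},{"x":-0.345,"y":0.875},{"x":-0.345,"y":0.875},{"x":-0.345,"y":0.875},{"x":-0.345,"y":0.875},{"x":-0.345,"y":0.875},{"x":-0.345,"y":0.875},{"x":-0.345,"y":0.875},{"rz":-1},{"rz":-1},{"rz":-1},{"rz":-1},{"rz":-1},{"rz":-1}]'
python3 -m handwheel '[{"rz":-0.9},{"rz":-0.9},{"rz":-0.9},{"rz":-0.9},{"rz":-0.9},{"rz":-0.9},{"rz":-0.9},{"rz":-0.9},{},{}]'
python3 - <<'E'
from h import *
c=robot.get_calibration("wrist");im=robot.snapshot("wrist");im=cv2.cvtColor(im,cv2.COLOR_RGB2BGR);cv2.imwrite("pics/w1.png",im)
s=robot.read_state();R=Ro.from_quat(s["tcp_rot"]).as_matrix();print(s["tool_pos"],R.round(3),s["joint_positions"])
E
```

```text
[ 0.18563179 -0.648577    0.23057996] [[-0.961 -0.275 -0.   ]
 [-0.275  0.961  0.001]
 [ 0.     0.001 -1.   ]] [-1.00388972e+00  3.59213516e-01  1.12599409e-02 -2.57901420e-04
 -1.22412705e+00 -2.88093740e-01]validation failed for argument at $[0]...
validation failed for argument at $[0]...
validation failed for argument at $[0]...
```

View pics/w1.png

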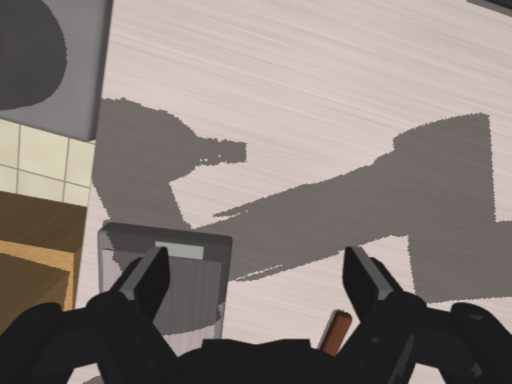

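The rows were refused, so nothing moved and the wrist picture still shows the start area. Each row probably needs all six keys.

```bash
python3 -m handwheel '[{"x":-0.83,"y":0.54,"z":0,"rx":0,"ry":0,"rz":0},{"x":-0.83,"y":0.54,"z":0,"rx":0,"ry":0,"rz":0},{"x":-0.83,"y":0.54,"z":0,"rx":0,"ry":0,"rz":0},{"x":-0.83,"y":0.54,"z":0,"rx":0,"ry":0,"rz":0},{"x":-0.83,"y":0.54,"z":0,"rx":0,"ry":0,"rz":0},{"x":-0.83,"y":0.54,"z":0,"rx":0,"ry":0,"rz":0},{"x":-0.83,"y":0.54,"z":0,"rx":0,"ry":0,"rz":0},{"x":-0.83,"y":0.54,"z":0,"rx":0,"ry":0,"rz":0},{"x":-0.83,"y":0.54,"z":0,"rx":0,"ry":0,"rz":0},{"x":-0.83,"y":0.54,"z":0,"rx":0,"ry":0,"rz":0}]' 1
```

```text
clock: 1.15
tool_pos: [0.4462, -0.3484, 0.2313]
tcp_rot: [-0.139, 0.99, 0.0, -0.0]
contact_force: [0.8, -1.2, 0.1]
opening: 0.0855
grip_force: 0.0
```

```bash
python3 -m handwheel '[{"x":-0.345,"y":0.875,"z":0,"rx":0,"ry":0,"rz":0},{"x":-0.345,"y":0.875,"z":0,"rx":0,"ry":0,"rz":0},{"x":-0.345,"y":0.875,"z":0,"rx":0,"ry":0,"rz":0},{"x":-0.345,"y":0.875,"z":0,"rx":0,"ry":0,"rz":0},{"x":-0.345,"y":0.875,"z":0,"rx":0,"ry":0,"rz":0},{"x":-0.345,"y":0.875,"z":0,"rx":0,"ry":0,"rz":0},{"x":-0.345,"y":0.875,"z":0,"rx":0,"ry":0,"rz":0},{"x":-0.345,"y":0.875,"z":0,"rx":0,"ry":0,"rz":0},{"x":-0.345,"y":0.875,"z":0,"rx":0,"ry":0,"rz":0},{"x":-0.345,"y":0.875,"z":0,"rx":0,"ry":0,"rz":0},{"x":-0.345,"y":0.875,"z":0,"rx":0,"ry":0,"rz":0},{"x":-0.345,"y":0.875,"z":0,"rx":0,"ry":0,"rz":0},{"x":-0.345,"y":0.875,"z":0,"rx":0,"ry":0,"rz":0},{"x":-0.345,"y":0.875,"z":0,"rx":0,"ry":0,"rz":0},{"x":0,"y":0,"z":0,"rx":0,"ry":0,"rz":-1},{"x":0,"y":0,"z":0,"rx":0,"ry":0,"rz":-1},{"x":0,"y":0,"z":0,"rx":0,"ry":0,"rz":-1},{"x":0,"y":0,"z":0,"rx":0,"ry":0,"rz":-1},{"x":0,"y":0,"z":0,"rx":0,"ry":0,"rz":-1},{"x":0,"y":0,"z":0,"rx":0,"ry":0,"rz":-1}]'
python3 -m handwheel '[{"x":0,"y":0,"z":0,"rx":0,"ry":0,"rz":-0.9},{"x":0,"y":0,"z":0,"rx":0,"ry":0,"rz":-0.9},{"x":0,"y":0,"z":0,"rx":0,"ry":0,"rz":-0.9},{"x":0,"y":0,"z":0,"rx":0,"ry":0,"rz":-0.9},{"x":0,"y":0,"z":0,"rx":0,"ry":0,"rz":-0.9},{"x":0,"y":0,"z":0,"rx":0,"ry":0,"rz":-0.9},{"x":0,"y":0,"z":0,"rx":0,"ry":0,"rz":-0.9},{"x":0,"y":0,"z":0,"rx":0,"ry":0,"rz":-0.9},{"x":0,"y":0,"z":0,"rx":0,"ry":0,"rz":0},{"x":0,"y":0,"z":0,"rx":0,"ry":0,"rz":0}]'
python3 - <<'E'
from h import *
c=robot.get_calibration("wrist");im=robot.snapshot("wrist");im=cv2.cvtColor(im,cv2.COLOR_RGB2BGR);cv2.imwrite("pics/w2.png",im)
s=robot.read_state();R=Ro.from_quat(s["tcp_rot"]).as_matrix();print(s["tool_pos"],R.round(3),s["joint_positions"])
for m in blobs(im.max(2)<50,200):
    p=np.argwhere(m).mean(0)[::-1]; print(p.round(),m.sum(),rect(c,m,.0545))
E
```

```text
clock: 3.15
tool_pos: [0.4962, 0.1743, 0.2311]
tcp_rot: [-0.392, 0.92, -0.0, -0.0]
contact_force: [0.2, -0.1, 0.7]
opening: 0.085
grip_force: 0.0
clock: 4.15
tool_pos: [0.4963, 0.1743, 0.2312]
tcp_rot: [-0.655, 0.756, 0.0, -0.0]
contact_force: [0.1, 0.5, -0.1]
opening: 0.0853
grip_force: 0.0
[0.49629718 0.17430732 0.23121556] [[-0.142 -0.99  -0.   ]
 [-0.99   0.142 -0.   ]
 [ 0.     0.    -1.   ]] [ 7.10953590e-01  1.13142144e-01 -3.13935310e-01 -5.17988670e-05
 -1.14389837e+00 -8.53156038e-01]
[254. 172.] 559 (499, 175, 57, 12, 82.1)
[257. 242.] 632 (507, 259, 66, 17, -78.2)
[256. 341.] 34470 (525, 369, 716, 211, -8.1)
```

View pics/w2.png

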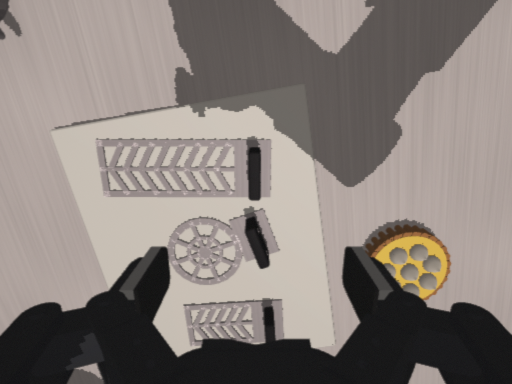

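The wrist view shows the grip at (254,172), which is (0.499, 0.175) with yaw about -8°. The tool lines up with it. I'll descend and grip.

```bash
python3 -m handwheel '[{"x":0,"y":-0.05,"z":0.9,"rx":0,"ry":0,"rz":0},{"x":0,"y":0,"z":0.9,"rx":0,"ry":0,"rz":0},{"x":0,"y":0,"z":0.9,"rx":0,"ry":0,"rz":0},{"x":0,"y":0,"z":0.9,"rx":0,"ry":0,"rz":0},{"x":0,"y":0,"z":0.9,"rx":0,"ry":0,"rz":0},{"x":0,"y":0,"z":0.5,"rx":0,"ry":0,"rz":0},{"x":0,"y":0,"z":0.22,"rx":0,"ry":0,"rz":0},{"x":0,"y":0,"z":0,"rx":0,"ry":0,"rz":0},{"x":0,"y":0,"z":0,"rx":0,"ry":0,"rz":0}]' 1
python3 -m handwheel '[{"x":0,"y":0,"z":0,"rx":0,"ry":0,"rz":0},{"x":0,"y":0,"z":0,"rx":0,"ry":0,"rz":0},{"x":0,"y":0,"z":0,"rx":0,"ry":0,"rz":0},{"x":0,"y":0,"z":0,"rx":0,"ry":0,"rz":0},{"x":0,"y":0,"z":0,"rx":0,"ry":0,"rz":0},{"x":0,"y":0,"z":0,"rx":0,"ry":0,"rz":0},{"x":0,"y":0,"z":0,"rx":0,"ry":0,"rz":0},{"x":0,"y":0,"z":0,"rx":0,"ry":0,"rz":0},{"x":0,"y":0,"z":0,"rx":0,"ry":0,"rz":0},{"x":0,"y":0,"z":0,"rx":0,"ry":0,"rz":0},{"x":0,"y":0,"z":0,"rx":0,"ry":0,"rz":0},{"x":0,"y":0,"z":0,"rx":0,"ry":0,"rz":0}]' -1 100
```

```text
clock: 5.1
tool_pos: [0.499, 0.1745, 0.0234]
tcp_rot: [-0.656, 0.755, -0.0, 0.001]
contact_force: [-0.1, -0.7, 0.4]
opening: 0.085
grip_force: 0.0
clock: 6.3
tool_pos: [0.4985, 0.1741, 0.023]
tcp_rot: [-0.656, 0.755, -0.0, 0.0]
contact_force: [-0.7, -1.0, 5.4]
opening: 0.0125
grip_force: 98.3
```

Gripped at 12.5 mm opening and 98 N. Next I'll lift and look.

```bash
python3 -m handwheel '[{"x":0,"y":0,"z":-0.2,"rx":0,"ry":0,"rz":0},{"x":0,"y":0,"z":-0.3,"rx":0,"ry":0,"rz":0},{"x":0,"y":0,"z":-0.5,"rx":0,"ry":0,"rz":0},{"x":0,"y":0,"z":-0.5,"rx":0,"ry":0,"rz":0},{"x":0,"y":0,"z":-0.5,"rx":0,"ry":0,"rz":0},{"x":0,"y":0,"z":-0.5,"rx":0,"ry":0,"rz":0},{"x":0,"y":0,"z":-0.5,"rx":0,"ry":0,"rz":0},{"x":0,"y":0,"z":-0.5,"rx":0,"ry":0,"rz":0},{"x":0,"y":0,"z":-0.5,"rx":0,"ry":0,"rz":0},{"x":0,"y":0,"z":-0.5,"rx":0,"ry":0,"rz":0},{"x":0,"y":0,"z":0,"rx":0,"ry":0,"rz":0},{"x":0,"y":0,"z":0,"rx":0,"ry":0,"rz":0}]'
python3 - <<'E'
from h import *
c=robot.get_calibration("wrist");im=robot.snapshot("wrist");im=cv2.cvtColor(im,cv2.COLOR_RGB2BGR);cv2.imwrite("pics/w3.png",im)
E
```

```text
clock: 7.5
tool_pos: [0.4981, 0.1741, 0.2029]
tcp_rot: [-0.656, 0.755, 0.0, 0.001]
contact_force: [-0.3, 0.3, -2.8]
opening: 0.0127
grip_force: 97.6
```

View pics/w3.png

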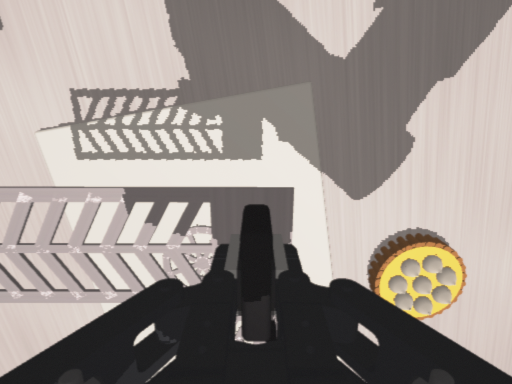

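```bash
python3 -m handwheel '[{"x":0.4,"y":-0.04,"z":0,"rx":0,"ry":0,"rz":0},{"x":0.7,"y":-0.04,"z":0,"rx":0,"ry":0,"rz":0},{"x":0.7,"y":-0.04,"z":0,"rx":0,"ry":0,"rz":0},{"x":0.7,"y":-0.04,"z":0,"rx":0,"ry":0,"rz":0},{"x":0.7,"y":-0.04,"z":0,"rx":0,"ry":0,"rz":0},{"x":0.7,"y":-0.04,"z":0,"rx":0,"ry":0,"rz":0},{"x":0.7,"y":-0.04,"z":0,"rx":0,"ry":0,"rz":0},{"x":0.7,"y":-0.04,"z":0,"rx":0,"ry":0,"rz":0},{"x":0.7,"y":-0.04,"z":0,"rx":0,"ry":0,"rz":0},{"x":0.7,"y":-0.04,"z":0,"rx":0,"ry":0,"rz":0},{"x":0.7,"y":-0.04,"z":0,"rx":0,"ry":0,"rz":0},{"x":0.7,"y":-0.04,"z":0,"rx":0,"ry":0,"rz":0},{"x":0.7,"y":-0.04,"z":0,"rx":0,"ry":0,"rz":0},{"x":0.7,"y":0,"z":0,"rx":0,"ry":0,"rz":0},{"x":0.57,"y":0,"z":0,"rx":0,"ry":0,"rz":0}]'
python3 -m handwheel '[{"x":0,"y":0,"z":0,"rx":0,"ry":0,"rz":-0.5},{"x":0,"y":0,"z":0,"rx":0,"ry":0,"rz":-0.7},{"x":0,"y":0,"z":0,"rx":0,"ry":0,"rz":-0.7},{"x":0,"y":0,"z":0,"rx":0,"ry":0,"rz":-0.7},{"x":0,"y":0,"z":0,"rx":0,"ry":0,"rz":-0.7},{"x":0,"y":0,"z":0,"rx":0,"ry":0,"rz":-0.7},{"x":0,"y":0,"z":0,"rx":0,"ry":0,"rz":0},{"x":0,"y":0,"z":0,"rx":0,"ry":0,"rz":0},{"x":0,"y":0,"z":0,"rx":0,"ry":0,"rz":0}]'
python3 - <<'E'
from h import *
for n in("top","scene"):
    im=cv2.cvtColor(robot.snapshot(n),cv2.COLOR_RGB2BGR);cv2.imwrite(f"pics/{n}1.png",im)
    if n=="top": a=cv2.resize(im[110:260,270:420],None,fx=3.6,fy=3.6,interpolation=cv2.INTER_CUBIC)
    else: b=cv2.resize(im[100:250,90:270],None,fx=3,fy=3.6,interpolation=cv2.INTER_CUBIC)
c=robot.get_calibration("wrist");w=cv2.cvtColor(robot.snapshot("wrist"),cv2.COLOR_RGB2BGR);cv2.imwrite("pics/w4.png",w)
cv2.imwrite("pics/tc.png",a)
s=robot.read_state();print(s["tool_pos"],Ro.from_quat(s["tcp_rot"]).as_matrix().round(3).tolist())
E
```

```text
clock: 9.05
tool_pos: [0.4611, -0.2294, 0.2015]
tcp_rot: [-0.656, 0.755, 0.001, -0.001]
contact_force: [0.5, -0.1, -1.8]
opening: 0.0126
grip_force: 97.6
clock: 9.95
tool_pos: [0.4623, -0.2278, 0.2021]
tcp_rot: [0.777, -0.63, -0.0, 0.0]
contact_force: [0.4, 0.0, -1.3]
opening: 0.0126
grip_force: 97.7
[ 0.46260213 -0.2277214   0.20242348] [[0.207, -0.978, -0.0], [-0.978, -0.207, 0.0], [-0.0, 0.0, -1.0]]
```

View pics/tc.png

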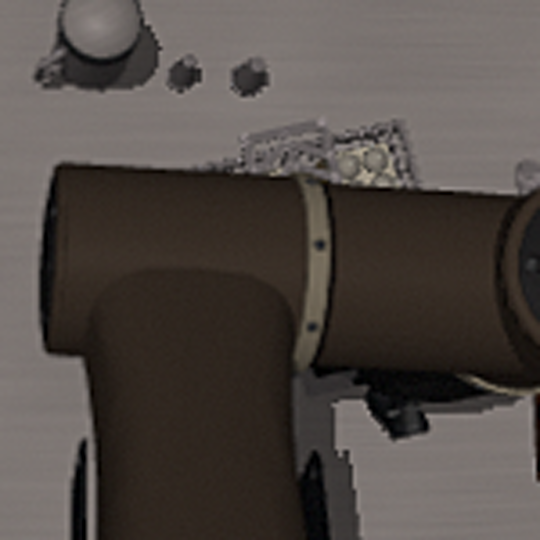

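View pics/w4.png

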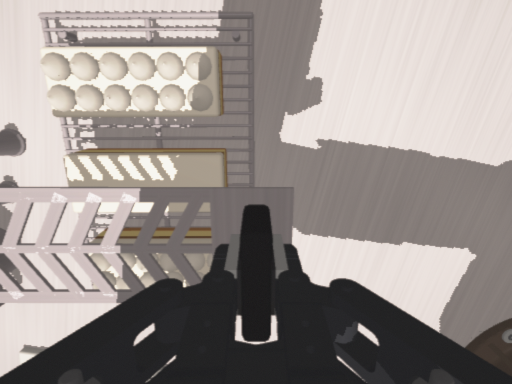

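The wrist view shows the stencil parallel to the bare cake. Its near edge is at row 187, and the cake's end is at (226,152). I'll measure the cake's top and the plate's tilt from this view.

```bash
python3 - <<'E'
from h import *
w=cv2.imread("pics/w4.png");c=robot.get_calibration("wrist");g=w.mean(2)
d=np.diff(g,axis=0)
for u in (5,20,40,60,80,110,140,170,200,230,260):
    print(u,[(int(v),int(d[v,u])) for v in range(140,330) if abs(d[v,u])>25][:14])
q=ray(c,[(226,153),(66,155),(226,187),(226,170)],.07);print(q.round(4))
s=robot.read_state();R=Ro.from_quat(s["tcp_rot"]).as_matrix();
y=np.deg2rad(12.1);S=np.array([[np.cos(y),np.sin(y)],[-np.sin(y),np.cos(y)]])
print("rel to cake est", ((q[:,:2]-[.568,-.205])@S.T*1000).round(1))
zt=s["tool_pos"][2]-.011+.0025
p=ray(c,[(293,187),(0,187),(211,187)],zt)
gr=s["tool_pos"]
print("plate rel grip",((p-gr)[:,:2]@S.T*1000).round(1))
b=cv2.resize(w[130:310,0:310],None,fx=2.5,fy=2.5,interpolation=cv2.INTER_CUBIC);cv2.imwrite("pics/wc.png",b)
E
```

```text
5 [(154, 49), (155, 43), (174, -32), (175, -51), (187, 77), (201, -44), (203, 66), (207, -49), (232, 25), (253, -27), (254, -37), (255, -34), (273, 38), (274, 25)]
20 [(154, 55), (185, -26), (186, -64), (187, 53), (244, 61), (245, 25), (252, -61), (253, -26), (254, 31), (255, 32), (274, -51), (283, 40), (284, -37), (285, -44)]
40 [(186, -68), (187, 54), (271, -42), (272, -43), (273, -33), (276, 28), (277, 41), (278, 26)]
60 [(186, -72), (187, 42), (194, 27), (219, 33), (242, -74), (243, -38), (244, 56), (245, 27), (258, -52), (259, -45), (263, 35), (264, 30), (288, -77), (289, -45)]
80 [(150, -27), (151, -29), (152, 32), (154, 47), (155, 38), (161, -55), (173, 61), (179, -57), (180, -30), (187, 55), (188, 29), (201, 25), (282, -50), (283, -49)]
110 [(147, -27), (152, 33), (158, 45), (173, -46), (174, -27), (186, -31), (187, 53), (188, 29), (213, -68), (218, 89), (265, 33), (266, 25), (270, -41), (271, 25)]
140 [(147, -28), (152, 25), (154, 55), (155, 32), (162, -44), (163, -27), (172, 44), (179, -55), (180, -32), (186, -38), (190, -27), (201, 76), (202, 38), (211, -58)]
170 [(147, -37), (152, 27), (157, 32), (159, 39), (160, 26), (177, -44), (186, -42), (277, -56), (278, -38)]
200 [(147, -38), (152, 29), (186, -42), (235, -40), (237, 41), (282, -34)]
230 [(271, -42)]
260 [(186, -26), (203, -33), (204, -35)]
[[ 0.4963 -0.2503  0.07  ]
 [ 0.6416 -0.2176  0.07  ]
 [ 0.4904 -0.218   0.07  ]
 [ 0.4934 -0.2344  0.07  ]]
rel to cake est [[-79.6 -29.3]
 [ 69.3 -27.7]
 [-78.6   3.6]
 [-79.1 -13.1]]
plate rel grip [[-19.1 -31.7]
 [135.7 -32. ]
 [ 24.2 -31.8]]
```

View pics/wc.png

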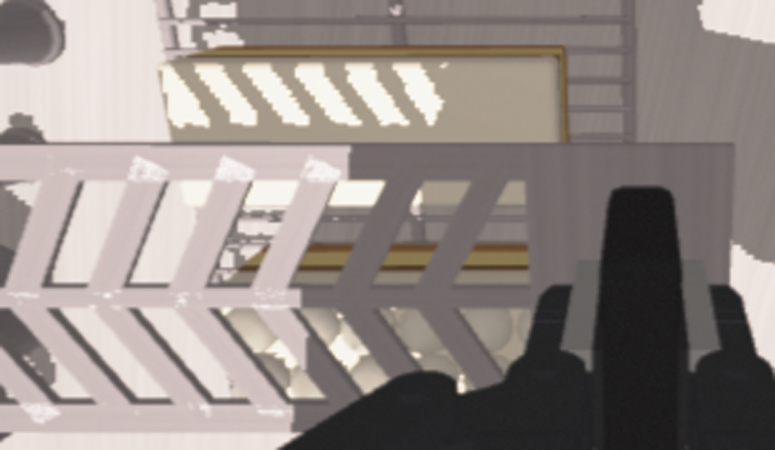

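```bash
python3 - <<'E'
from h import *
c=robot.get_calibration("wrist");s=robot.read_state()
y=np.deg2rad(12.1);S=np.array([[np.cos(y),np.sin(y)],[-np.sin(y),np.cos(y)]])
zt=s["tool_pos"][2]-.011+.0025
for z in (zt-.004,zt,zt+.004):
  p=ray(c,[(60,187),(60,248.8),(60,302.5),(293,200),(0,302.5),(115,302.5)],z)
  print(z,((p-s["tool_pos"])[:,:2]@S.T*1000).round(1).tolist())
# top of grip: far/near ends
p=ray(c,[(257,205),(270,212),(243,212)],s["tool_pos"][2]-.011+.0425);print(((p-s["tool_pos"])[:,:2]@S.T*1000).round(1).tolist())
E
```

```text
0.18992347724657344 [[106.7, -30.8], [114.0, 6.4], [121.3, 43.1], [-19.8, -23.1], [158.3, 43.0], [87.4, 43.2]]
0.19392347724657344 [[103.9, -32.0], [111.1, 4.3], [118.2, 40.1], [-19.3, -24.5], [154.2, 40.0], [85.2, 40.1]]
0.19792347724657344 [[101.2, -33.1], [108.2, 2.2], [115.1, 37.0], [-18.8, -25.8], [150.1, 36.9], [82.9, 37.1]]
[[0.1, -35.8], [-5.1, -32.8], [5.7, -32.8]]
```

The plate is level and 72 mm wide at the assumed height. It sits 4 mm too far in +y, and the cake's centre is about 4-5 mm nearer the grip than I estimated. I'll correct by +0.11 on tool x and y, then descend.

```bash
python3 -m handwheel '[{"x":0.11,"y":0.11,"z":0,"rx":0,"ry":0,"rz":0},{"x":0,"y":0,"z":0.2,"rx":0,"ry":0,"rz":0},{"x":0,"y":0,"z":0.3,"rx":0,"ry":0,"rz":0},{"x":0,"y":0,"z":0.3,"rx":0,"ry":0,"rz":0},{"x":0,"y":0,"z":0.3,"rx":0,"ry":0,"rz":0},{"x":0,"y":0,"z":0.3,"rx":0,"ry":0,"rz":0},{"x":0,"y":0,"z":0.3,"rx":0,"ry":0,"rz":0},{"x":0,"y":0,"z":0.3,"rx":0,"ry":0,"rz":0},{"x":0,"y":0,"z":0.2,"rx":0,"ry":0,"rz":0},{"x":0,"y":0,"z":0.2,"rx":0,"ry":0,"rz":0},{"x":0,"y":0,"z":0.13,"rx":0,"ry":0,"rz":0},{"x":0,"y":0,"z":0,"rx":0,"ry":0,"rz":0},{"x":0,"y":0,"z":0,"rx":0,"ry":0,"rz":0},{"x":0,"y":0,"z":0,"rx":0,"ry":0,"rz":0}]'
python3 - <<'E'
from h import *
w=cv2.cvtColor(robot.snapshot("wrist"),cv2.COLOR_RGB2BGR);im=cv2.cvtColor(robot.snapshot("scene"),cv2.COLOR_RGB2BGR)
cv2.imwrite("pics/w5.png",w);cv2.imwrite("pics/s5.png",im)
a=cv2.resize(w[130:330,0:310],(775,500),interpolation=cv2.INTER_CUBIC)
cv2.imwrite("pics/w5c.png",a)
cv2.imwrite("pics/s5c.png",cv2.resize(im[120:240,110:270],None,fx=4.5,fy=4.5,interpolation=cv2.INTER_CUBIC))
E
```

```text
clock: 11.5
tool_pos: [0.4597, -0.233, 0.1018]
tcp_rot: [0.777, -0.629, 0.0, -0.0]
contact_force: [0.3, -0.6, -2.5]
opening: 0.0124
grip_force: 97.6
```

View pics/w5c.png

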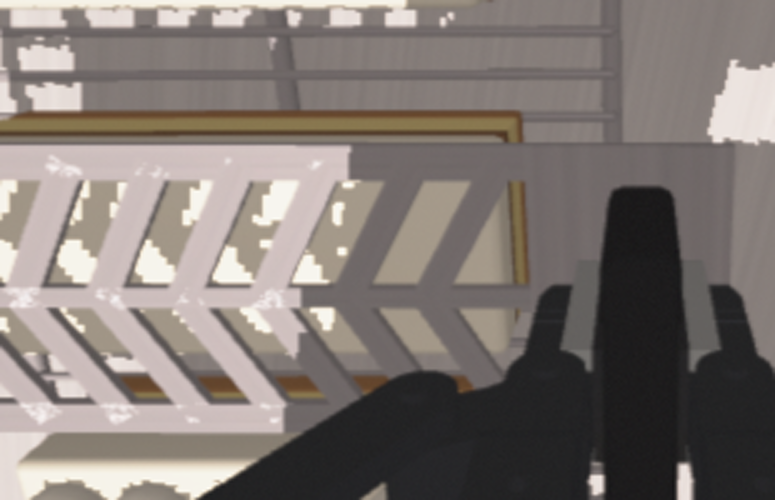

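View pics/s5c.png

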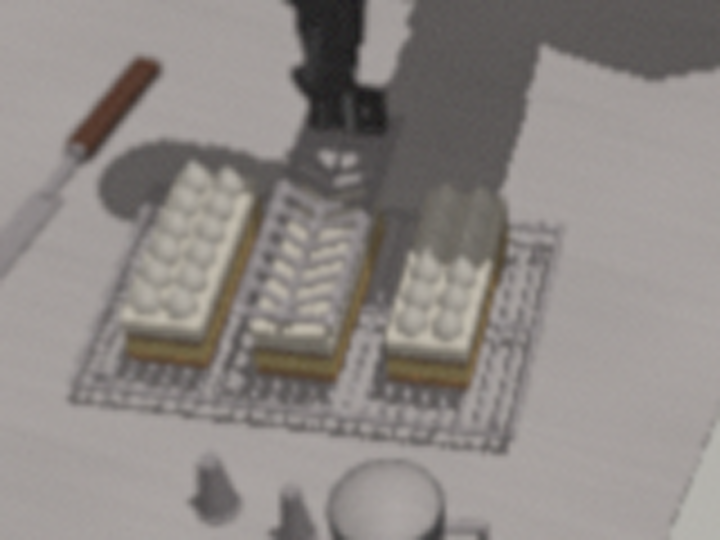

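The stencil sits over the bare cake with a visible gap. I'll check the centring numerically.

```bash
python3 - <<'E'
from h import *
c=robot.get_calibration("wrist");s=robot.read_state()
y=np.deg2rad(12.1);S=np.array([[np.cos(y),np.sin(y)],[-np.sin(y),np.cos(y)]])
f=lambda q:((q-s["tool_pos"])[:,:2]@S.T*1000).round(1).tolist()
print("cake near,far,end",f(ray(c,[(190,184.8),(190,270.8),(204.8,220)],.07)))
print("plate near,far,openstart,tabend",f(ray(c,[(60,187.3),(60,302.5),(211,200),(293,200)],s["tool_pos"][2]-.011+.0025)))
E
```

```text
cake near,far,end [[40.6, -26.5], [44.6, 33.0], [32.8, -3.5]]
plate near,far,openstart,tabend [[104.1, -31.7], [118.3, 40.2], [24.6, -24.5], [-19.3, -24.5]]
```

```bash
python3 -c "
from bench import robot
print(robot.sign_off())"
```

```text
the job is handed in; nothing more can be done
None
```

I handed the job in at about 11.6 s with the long stencil held level about 20 mm above the bare cake; the last wrist-camera check put it about 1 mm off centre, and I saw no sign of contact with a cake or anything else being disturbed. The sign-off returned no verdict.

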